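# Close two telescopic tool tubes onto the tools inside

### The job

Two telescopic tool tubes lean in their rests and are still pulled open, each with a cutting tool of unknown length hidden inside. Push both caps down along their leaning tubes, past their two clicks, until each bears firmly on the tool inside and holds it from rattling, then let go. Feel for the tool and stop there: never press or squeeze a cap with more than 30 N, and leave the oil bottle and the parts bin where they stand.

Things in the scene. Friction and masses are not known exactly. Their poses are not given: they have to be found in the camera images.
- cap_a: black ribbed round cap, 50 mm across, 91 mm long, on the left (+y) tube. Origin: centre of its flat top; z points out of the top along the tube, which leans 0.44 rad (25 deg) from vertical, towards the robot or to one side (varies). It slides only along z. Starts fully out, top about 186 mm above the bench. Push on the flat top along -z, shut fingertips in line with the tube
- cap_b: same cap on the right (-y) tube, tool of another length. Both caps: two clicks in the first 25 mm of travel, about 12 N to pass each; then about 5 N of sliding friction, staying where left; the unseen tool is met after 30 to 53 mm of travel, random, then resistance climbs about 5 N per mm. Pressed there with 12 to 20 N in all and let go, a cap keeps bearing on the tool with about 5 N
- rest_a: fixed rest of the left tube: steel plate 100 x 80 x 10 mm with an aluminium socket. Origin: centre of the plate's underside; z up; the tube leans towards its -x. The tube axis starts 35 mm to +x of the origin, 20 mm up; the open cap's top lies 183 mm along it
- rest_b: same rest of the right tube
- oil_bottle: loose white oil bottle with a thin red spout, 52 mm in diameter, 136 mm tall, between the tubes; origin at the centre of its underside. To be left standing where it is.
- parts_bin: loose blue open bin of small parts, 150 x 68 x 50 mm, to the right of the tubes; origin at the centre of its underside. To be left where it is.
Things that resemble listed ones, but are neither listed nor needed, are in the scene too. Leave any brown look-alike of the rest_b alone.

How it is judged:
By the outcome, as a careful person would: the job done as asked, in the order asked, and still so for the second after the job is handed in, with the robot touching nothing.
It also fails if it takes over 48 s, if anything falls off the work surface, if the arm or the gripper's body presses on something with over 40 N, if the wrist force passes 120 N, or if a joint passes its speed limit or range.

### The arm

A 7-joint arm with a two-finger parallel gripper is mounted at the origin on a cart in front of the work surface, level with it; the furniture and walls round the work are solid. World frame = base frame: x ahead of the robot, y to its left, z up, the work surface at z = 0. Lengths are in m, angles in rad, forces in N, time in s.
With the tool pointing down it reaches from about 0.425 to 0.925 m from the base axis. Payload 6.8 kg.
Tool frame: the origin (TCP) lies on the centre line of the jaws, within the pads' length; the fingertips stand bot.finger_overhang ahead of it and the grasp point (between the pads) lies 3 mm ahead of it (bot.finger_overhang is the distance from the TCP to the fingertips, in m); z points along the fingers, y is the direction in which the jaws open and shut (so a half turn about z gives the same grasp; the last joint's range is limited). The gripper opens to 85 mm and grips with 20 to 120 N. Pads are 22 mm wide; open, the fingers measure 114 mm over their backs; the gripper's body (76 mm by 85 mm) begins 54 mm behind the grasp point. The pads swing forward as they close: fully open they stand 13 mm farther back than shut.
Start: joints at [-1.279, 0.477, 0.022, 1.555, -0.011, 1.109, -0.083], TCP at [0.263, 0.622, 0.253] pointing down, gripper open.
Joint ranges: [-2.96, 2.96], [-0.34, 2.1], [-1.41, 1.46], [0.24, 2.44], [-1.37, 4.51], [0.17, 1.92], [-2.96, 2.96]. Speed limits (rad/s): [2.39, 2.39, 3.14, 3.14, 3.14, 3.14, 3.14].

### API

Orientations are given as a unit quaternion [w, x, y, z].
In Python, from station import bot gives the robot as it stands.
- The arm moves only by the tool drive_tool, never from a script. Its argument "increments" is text: rows parted by semicolons, each of 4 numbers parted by spaces: the shift along the world's x, y, z in m, then the turn about the world's z in rad. In form: tx ty tz spin; .... A call has 1 to 12 rows; each row shifts and turns the commanded pose from where the row before left it; what a row does not reach is not made up. A row lasts 1/12 s, in which the tool goes at most 41.7 mm and 7.16 degrees, less where a joint would pass 70% of its speed; a pose out of reach is approached as far as the arm can. A call is refused whole if a number of a shift passes 0.0417 or a number of a turn 0.125, either way. A call with a gripper value outside its range is refused whole. "grip" is the opening, from 0 (shut) to 1 (fully open), set as the call begins (left out, the last holds). The fingers move at their own pace and stop on an object; "squeeze" is the grip in N (left out, the last holds). Time passes only in rows, so rows that do not move let the fingers close. It gives the time, the measured TCP pose, the force and the opening at its end, in the units of the state.
- bot.get_obs(): the state, without advancing time (a new reading comes with each control period).
- bot.read_camera(name): name is "scene" or "top"; returns the picture (400x640x3 uint8, red, green, blue); there is no depth.
- bot.calibration(name): a dict with "fx", "fy", "cx", "cy" (pixels), "distortion" ([k1, k2, p1, p2, k3] as OpenCV has them; the pictures are not rectified), "camera_from_world" (4x4, takes a point from world to camera coordinates). Camera axes: x right, y down, z forward; pixel columns grow to the right and rows downward; lengths in m; the calibration is good to about 2 mm. A picture is of the moment at which its call begins. calibration takes no time and is no camera call.
- bot.hand_in(): hands the job in, once; it reports no verdict.
The state is a dict: "t": time; "q": joint angles; "joint_vel": joint speeds; "joint_torque": joint torques, N m; "eef_pos": TCP position; "tool_rot": TCP orientation; "contact_force": force on the tool from outside, world axes, zero at the start; "torque": the same for the moment, N m; "gripper_width": opening from 0.0 (shut) to 1.0 (fully open).
Only numpy, scipy, OpenCV 4.12 (cv2) and the standard library are available. Lean on these libraries where they do the work, as an engineer would, in place of code of your own. Each camera call takes 0.05 s, during which the arm holds its last target.

## Working session

There is one attempt and no reset: what is moved stays moved. The work goes in short steps, Python scripts to look and compute and a tool call to move; the robot and the scene stay as the last step left them, time stands still between calls to the robot, and variables do not carry over. Pictures are saved under pics/ and viewed, and the job is handed in when it is done.

Besides the shell and the picture viewer there is one more tool, called as a command line: name --argument value ..., lists and objects as JSON in quotes. drive_tool: Moves the arm, as the interface text tells. Its arguments: {"type":"object","properties":{"increments":{"type":"string"},"grip":{"type":"number"},"squeeze":{"type":"number"}},"required":["increments"]}

```bash
ls; mkdir -p pics; python3 - <<'E'
from station import bot
import cv2
for n in ("scene","top"):
    im=bot.read_camera(n); cv2.imwrite(f"pics/{n}0.png",im[:,:,::-1]); c=bot.calibration(n); print(n,c)
print(bot.get_obs()); print(bot.finger_overhang)
E
```

```text
pics
scene {'fx': 405.73956727381545, 'fy': 405.73956727381545, 'cx': 321.3601434391511, 'cy': 201.56468445735317, 'distortion': array([-0.03343046,  0.        ,  0.        ,  0.        ,  0.        ]), 'camera_from_world': array([[ 6.78179711e-01, -7.34895653e-01, -8.11747334e-04,
        -3.67137423e-01],
       [-3.46066684e-01, -3.18383987e-01, -8.82535828e-01,
         3.08212650e-01],
       [ 6.48313296e-01,  5.98798811e-01, -4.70244462e-01,
         9.60733519e-01],
       [ 0.00000000e+00,  0.00000000e+00,  0.00000000e+00,
         1.00000000e+00]])}
top {'fx': 414.62461204763065, 'fy': 414.62461204763065, 'cx': 319.8067345117434, 'cy': 198.34252006666392, 'distortion': array([-0.10701842,  0.        ,  0.        ,  0.        ,  0.        ]), 'camera_from_world': array([[-1.62184784e-02, -9.99646836e-01, -2.10514621e-02,
         1.31385512e-04],
       [-9.96496459e-01,  1.78878705e-02, -8.16996353e-02,
         5.42077750e-01],
       [ 8.20473477e-02,  1.96526636e-02, -9.96434647e-01,
         1.42345773e+00],
       [ 0.00000000e+00,  0.00000000e+00,  0.00000000e+00,
         1.00000000e+00]])}
{'t': 0.1, 'q': array([-1.27909049,  0.47778342,  0.02234115,  1.55634735, -0.01155629,
        1.10931479, -0.08309802]), 'joint_vel': array([ 0.00032026, -0.00225028, -0.00136339, -0.00400243,  0.00168143,
       -0.00011376,  0.00066498]), 'joint_torque': array([ 4.12257883e-03, -5.97754633e+01,  1.61326010e+00, -2.81951630e+01,
        1.27932394e-02,  4.99311107e-03,  6.80448039e-06]), 'eef_pos': array([0.26253357, 0.62130537, 0.25238084]), 'tool_rot': array([-1.33492388e-04,  1.98574949e-01,  9.80085325e-01, -8.52577708e-04]), 'contact_force': array([ 0.2763961 ,  0.45795618, -0.20260093]), 'torque': array([ 0.03391699, -0.00783522, -0.00936448]), 'gripper_width': 0.9955935341855955}
0.022
```

View pics/scene0.png

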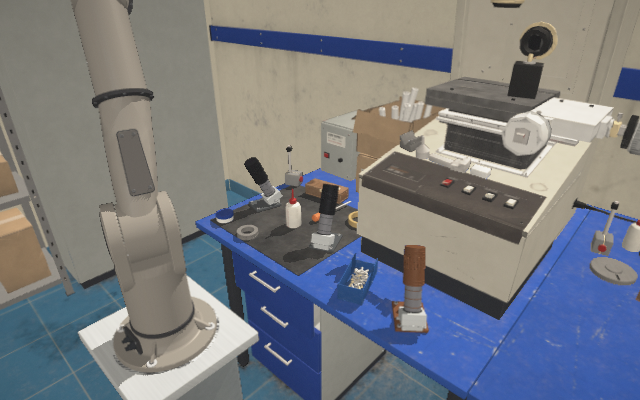

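View pics/top0.png

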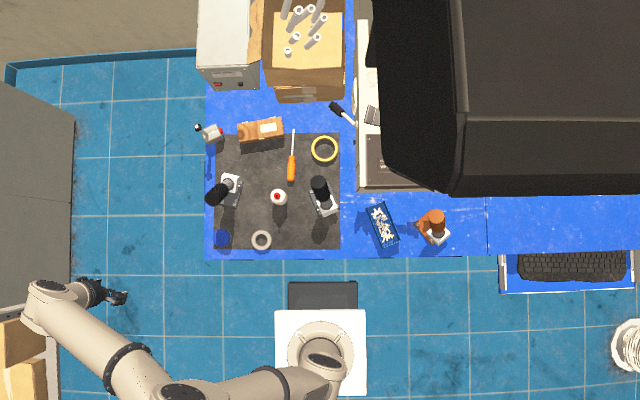

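```bash
python3 - <<'E'
import cv2
s=cv2.imread("pics/scene0.png"); t=cv2.imread("pics/top0.png")
cv2.imwrite("pics/s_a.png",cv2.resize(s[140:260,220:380],None,fx=5,fy=5,interpolation=cv2.INTER_CUBIC))
cv2.imwrite("pics/t_a.png",cv2.resize(t[150:250,195:355],None,fx=5,fy=5,interpolation=cv2.INTER_CUBIC))
E
```

```text
(no output)
```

View pics/s_a.png

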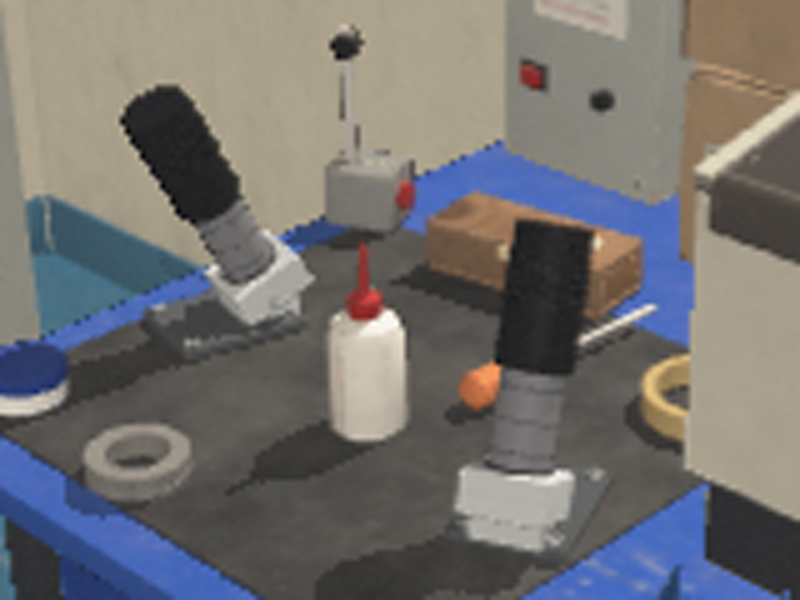

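View pics/t_a.png

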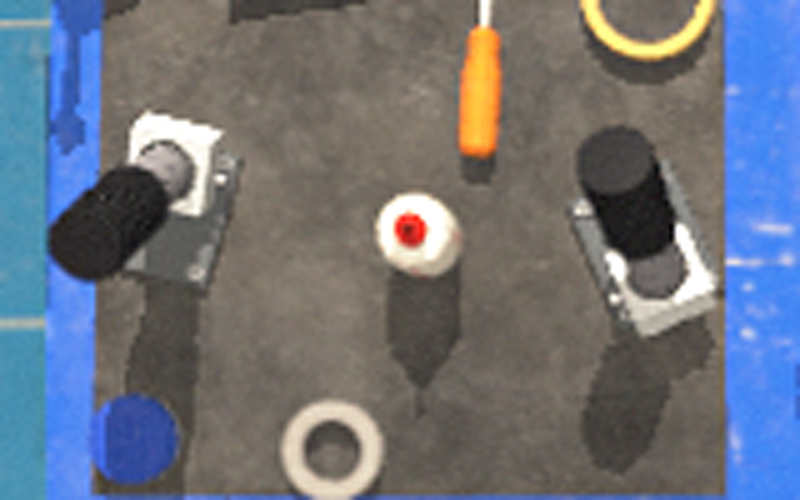

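```bash
python3 - <<'E'
import cv2, numpy as np
s=cv2.imread("pics/scene0.png"); t=cv2.imread("pics/top0.png")
def crop(im,x0,y0,w,h,f): 
    c=cv2.resize(im[y0:y0+h,x0:x0+w],None,fx=f,fy=f,interpolation=cv2.INTER_NEAREST)
    c=np.clip(c.astype(float)*1.8,0,255).astype(np.uint8)
    for i in range(0,w,5): cv2.putText(c,str(x0+i),(i*f,8),0,.3,(0,255,255),1); cv2.line(c,(i*f,0),(i*f,c.shape[0]),(0,255,255) if i%10==0 else (0,90,90),1)
    for i in range(0,h,5): cv2.putText(c,str(y0+i),(0,i*f+10),0,.3,(0,255,255),1); cv2.line(c,(0,i*f),(c.shape[1],i*f),(0,255,255) if i%10==0 else (0,90,90),1)
    return c
cv2.imwrite("pics/g_s.png",np.hstack([crop(s,240,152,40,60,10),crop(s,310,178,40,60,10)]))
cv2.imwrite("pics/g_t.png",np.hstack([crop(t,200,165,40,50,10),crop(t,305,170,40,50,10)]))
E
```

```text
(no output)
```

View pics/g_s.png

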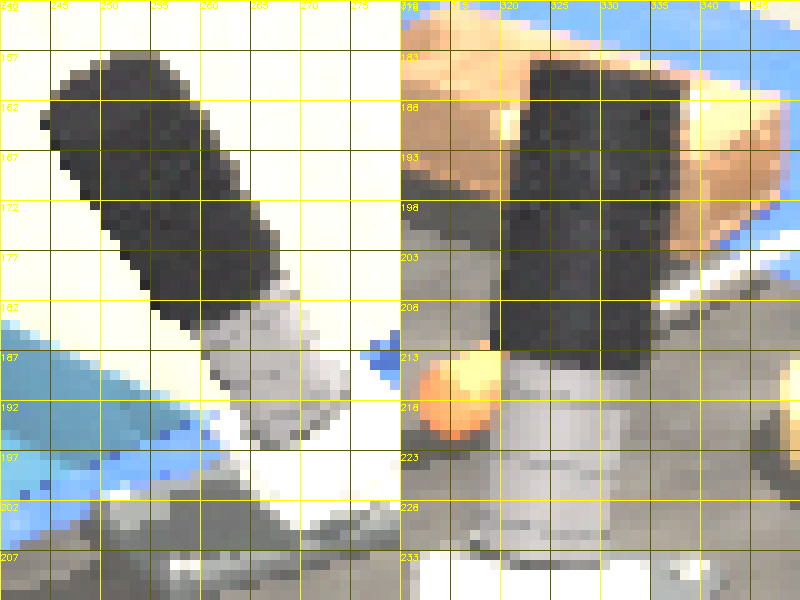

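View pics/g_t.png

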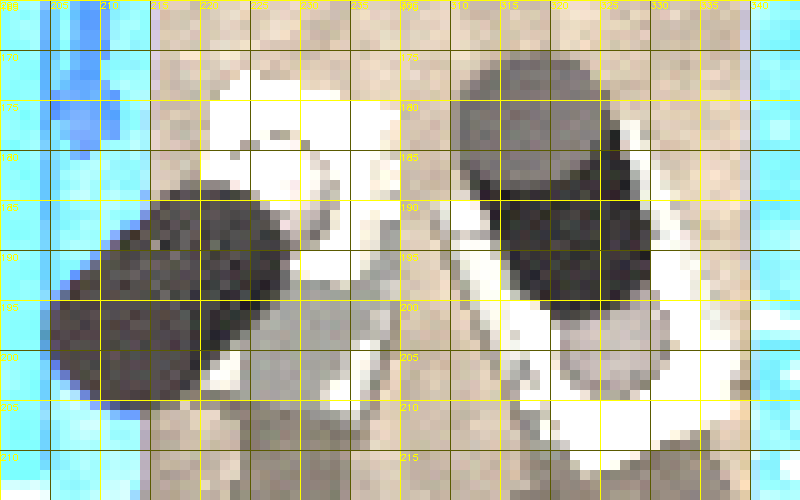

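```bash
cat > h.py <<'E'
import numpy as np, cv2
from station import bot
def cal(n):
    c=bot.calibration(n); K=np.array([[c['fx'],0,c['cx']],[0,c['fy'],c['cy']],[0,0,1]]); T=c['camera_from_world']
    return K,np.array(c['distortion']),T
def ray(n,uv):
    K,d,T=cal(n); p=cv2.undistortPoints(np.array([[uv]],float),K,d)[0,0]
    v=T[:3,:3].T@np.array([p[0],p[1],1]); return -T[:3,:3].T@T[:3,3], v/np.linalg.norm(v)
def proj(n,P):
    K,d,T=cal(n); return cv2.projectPoints(np.array([P],float),cv2.Rodrigues(T[:3,:3])[0],T[:3,3],K,d)[0][0,0]
def onz(n,uv,z):
    o,v=ray(n,uv); return o+v*(z-o[2])/v[2]
def tri(u1,u2):
    o1,v1=ray("scene",u1);o2,v2=ray("top",u2)
    A=np.array([v1,-v2]).T; s=np.linalg.lstsq(A,o2-o1,rcond=None)[0]
    a=o1+s[0]*v1;b=o2+s[1]*v2; return (a+b)/2, np.linalg.norm(a-b)
E
cat > m.py <<'E'
from h import *
ims={n:cv2.imread(f"pics/{n}0.png") for n in("scene","top")}
roi={('scene','a'):(240,152,40,40),('scene','b'):(313,180,30,37),('top','a'):(203,180,30,28),('top','b'):(308,173,25,31)}
thr={('scene','a'):50,('scene','b'):42,('top','a'):62,('top','b'):85}
for cap in 'ab':
    N=[];O=[]
    for n in("scene","top"):
        x,y,w,h=roi[n,cap]; g=ims[n][y:y+h,x:x+w].astype(int)
        m=((g.max(2)<thr[n,cap])&(g.max(2)-g.min(2)<25)).astype(np.uint8)
        k,l,st,_=cv2.connectedComponentsWithStats(m,connectivity=4); i=1+st[1:,4].argmax(); m=(l==i).astype(np.uint8)
        m=cv2.morphologyEx(m,cv2.MORPH_CLOSE,np.ones((3,3)));
        m=cv2.morphologyEx(m,cv2.MORPH_OPEN,np.ones((3,3)))
        p=np.argwhere(m)[:,::-1].astype(np.float32)+[x,y]
        vx,vy,cx,cy=cv2.fitLine(p.astype(np.float32),cv2.DIST_L2,0,.01,.01).ravel()
        print(cap,n,len(p),p.min(0),p.max(0),"c",cx,cy,"dir",vx,vy)
        a=ray(n,(cx-12*vx,cy-12*vy));b=ray(n,(cx+12*vx,cy+12*vy))
        nn=np.cross(a[1],b[1]);nn/=np.linalg.norm(nn);N.append(nn);O.append(a[0])
    d=np.cross(*N);d/=np.linalg.norm(d);d*=np.sign(d[2])
    z=0.1856
    A=np.array([*N,[0,0,1]]);P=np.linalg.solve(A,[N[0]@O[0],N[1]@O[1],z])
    print(" dir",d,"lean",np.arccos(d[2]),"az",np.arctan2(d[1],d[0]),"top",P, "base",P-d*.183, proj('scene',P),proj('top',P))
print("tri a",tri((250,161),(211.8,197.7)),"tri b",tri((330,184.8),(317.6,181.6)))
print("onz a",onz('top',(211.8,197.7),.1856),"b",onz('top',(317.6,181.6),.1856))
E
python3 m.py
```

```text
a scene 352 [245. 158.] [266. 183.] c 255.62216 170.59659 dir 0.53411204 0.8454137
a top 345 [205. 184.] [228. 205.] c 216.58551 194.30435 dir 0.7544241 -0.6563873
 dir [-0.40640066  0.13202911  0.90410554] lean 0.4415145084307452 az 2.8274744953696693 top [0.52905465 0.33203829 0.1856    ] base [0.60342597 0.30787696 0.02014869] [249.07193102 160.22853789] [209.86489018 200.14765003]
b scene 347 [320. 185.] [336. 214.] c 327.8271 200.19597 dir 0.07498012 -0.99718505
b top 371 [311. 176.] [329. 201.] c 320.08896 188.25876 dir 0.3695445 0.92921305
 dir [0.2106178  0.10031579 0.97240778] lean 0.23545723366747714 az 0.44450280557020605 top [ 0.56029262 -0.01357461  0.1856    ] base [ 0.52174956 -0.0319324   0.00764938] [328.84553516 186.6504316 ] [320.03496795 188.12203157]
tri a (array([0.53453911, 0.32912015, 0.18168346]), np.float64(0.006420462139081087)) tri b (array([ 0.57949829, -0.00449333,  0.1822333 ]), np.float64(0.004894467576194947))
onz a [0.53663619 0.32589217 0.1856    ] b [ 0.58077514 -0.00635143  0.1856    ]
```

```bash
cat >> m.py <<'E'
print('---')
from scipy.optimize import least_squares
C={'a':((255.62,170.6),(216.59,194.3)),'b':((327.83,200.2),(320.09,188.26))}
D={'a':((.534,.845),(.754,-.656)),'b':((.075,-.997),(.3695,.929))}
az0={'a':2.87,'b':.46}
for c in 'ab':
    print(c,'tri centre',tri(*C[c]),'onz',[onz(n,C[c][i],.1444) for i,n in enumerate(('scene','top'))])
    def f(p,full=False):
        d=np.array([np.sin(.44)*np.cos(p[2]),np.sin(.44)*np.sin(p[2]),np.cos(.44)])
        t=np.array([p[0],p[1],.1856]); r=[]
        for i,n in enumerate(('scene','top')):
            r+=list(proj(n,t-.0455*d)-C[c][i])
            q=proj(n,t)-proj(n,t-.091*d); w=np.array(D[c][i]); r.append((q[0]*w[1]-q[1]*w[0])*.5)
        return np.array(r)
    s=least_squares(f,[.55,.3 if c=='a' else 0,az0[c]],x_scale=[.01,.01,.1])
    p=s.x;print(c,p,'res',s.fun.round(2)); d=np.array([np.sin(.44)*np.cos(p[2]),np.sin(.44)*np.sin(p[2]),np.cos(.44)]);print('d',d,'origin rest',np.array([p[0],p[1],.1856])-.183*d+.035*np.array([-np.cos(p[2]),-np.sin(p[2]),0])*-1*-1)
    print('top disc proj',proj('scene',[p[0],p[1],.1856]),proj('top',[p[0],p[1],.1856]))
E
python3 m.py | sed -n '/---/,$p'
```

```text
---
a tri centre (array([0.54985083, 0.32386827, 0.14174839]), np.float64(0.003813198873880327)) onz [array([0.54493867, 0.32054203, 0.1444    ]), array([0.55103472, 0.32188099, 0.1444    ])]
a [0.53080347 0.3285342  2.82704411] res [ 0.59 -0.52  0.04 -0.21  0.56  0.  ]
d [-0.40504123  0.13178022  0.90475166] origin rest [0.63820878 0.29358987 0.02003045]
top disc proj [250.09783089 160.34525545] [210.96369484 199.57124243]
b tri centre (array([ 0.56316081, -0.01089951,  0.13730178]), np.float64(0.005363479854787131)) onz [array([ 0.55106061, -0.01809461,  0.1444    ]), array([ 0.56426252, -0.0129702 ,  0.1444    ])]
b [ 0.57777143 -0.00369389  0.48694067] res [ 0.79 -1.63 -0.51 -0.05  1.13 -0.52]
d [0.37643189 0.19930744 0.90475166] origin rest [ 0.4779525  -0.0565445   0.02003045]
top disc proj [330.23729057 183.86296341] [316.75884751 182.57751143]
```

drive_tool --increments "0.021 -0.024 0.002 0.007; 0.021 -0.024 0.002 0.007; 0.021 -0.024 0.002 0.007; 0.021 -0.024 0.002 0.007; 0.021 -0.024 0.002 0.007; 0.021 -0.024 0.002 0.007; 0.021 -0.024 0.002 0.007; 0.021 -0.024 0.002 0.007; 0.021 -0.024 0 0.007; 0.021 -0.024 0 0.007; 0.021 -0.024 0 0.007; 0.021 -0.024 0 0.007" --grip 0 --squeeze 20

```text
t: 1.1
eef_pos: [0.5153, 0.3323, 0.269]
tool_rot: [-0.0, 0.157, 0.988, -0.0]
contact_force: [0.5, 0.7, -0.6]
gripper_width: 0.003
```

drive_tool --increments "0 0 -0.009 0; 0 0.001 -0.009 0; 0 0 -0.009 0; 0 0 -0.009 0; 0 0 -0.004 0; 0 0 0 0; 0 0 0 0"

```text
t: 1.68
eef_pos: [0.5141, 0.3355, 0.229]
tool_rot: [-0.0, 0.157, 0.988, -0.0]
contact_force: [0.4, -0.2, -0.1]
gripper_width: -0.001
```

```bash
cat > pic.py <<'E'
import sys; from h import *
k=sys.argv[1]; (x,y),(u,v)=eval(sys.argv[2])
s=bot.read_camera("scene")[:,:,::-1];t=bot.read_camera("top")[:,:,::-1]
cv2.imwrite(f"pics/{k}_scene.png",s);cv2.imwrite(f"pics/{k}_top.png",t)
a=[cv2.resize(i[max(q-35,0):max(q-35,0)+70,p-40:p+40],(400,350),interpolation=cv2.INTER_NEAREST) for i,p,q in((s,x,y),(t,u,v))]
cv2.imwrite(f"pics/{k}.png",np.clip(np.hstack(a)*1.4,0,255).astype(np.uint8))
o=bot.get_obs();print(o['t'],o['eef_pos'],o['contact_force'])
E
python3 pic.py p1 "((255,165),(215,195))"
```

```text
1.7833 [0.51472154 0.33535503 0.22975013] [0.03875359 0.60238238 0.44565133]
```

View pics/p1.png

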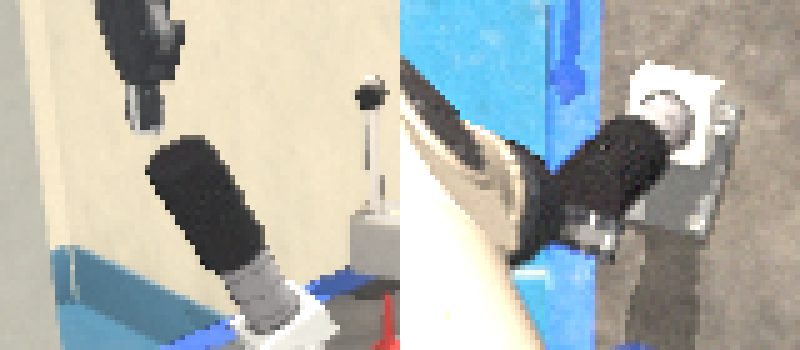

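```bash
python3 -c "
from h import *
for P in ([.5147,.3354,.2078],[.5252,.332,.2078],[.5308,.3285,.1856]): print(proj('scene',P),proj('top',P))"
```

```text
[244.62829403 155.16436558] [206.73049631 204.25956303]
[247.66202999 154.58143391] [207.83019239 200.83759608]
[250.10319881 160.34804791] [210.97438755 199.57215261]
```

drive_tool --increments "0.002 -0.0007 -0.0045 0; 0.002 -0.0007 -0.0045 0; 0.002 -0.0007 -0.0045 0; 0.0008 -0.0003 -0.0018 0; 0.0008 -0.0003 -0.0018 0; 0 0 0 0"

```text
t: 2.28
eef_pos: [0.5224, 0.3317, 0.2116]
tool_rot: [-0.0, 0.157, 0.988, -0.0]
contact_force: [-0.5, -0.1, 0.0]
gripper_width: 0.003
```

drive_tool --increments "0.0004 -0.0001 -0.0009 0; 0.0004 -0.0001 -0.0009 0; 0.0004 -0.0001 -0.0009 0; 0.0004 -0.0001 -0.0009 0; 0 0 0 0"

```text
t: 2.7
eef_pos: [0.5239, 0.3316, 0.2085]
tool_rot: [-0.0, 0.157, 0.988, -0.0]
contact_force: [-0.9, -0.3, 0.5]
gripper_width: 0.003
```

drive_tool --increments "0.0004 -0.0001 -0.0009 0; 0.0004 -0.0001 -0.0009 0; 0 0 0 0"

```text
t: 2.95
eef_pos: [0.5247, 0.3316, 0.207]
tool_rot: [-0.0, 0.157, 0.988, 0.0]
contact_force: [-0.7, -0.3, 1.5]
gripper_width: 0.001
```

drive_tool --increments "0.0004 -0.0001 -0.0009 0; 0.0004 -0.0001 -0.0009 0; 0 0 0 0"

```text
t: 3.2
eef_pos: [0.5255, 0.3314, 0.2053]
tool_rot: [0.0, 0.157, 0.988, 0.0]
contact_force: [-1.6, -0.7, 4.9]
gripper_width: -0.002
```

drive_tool --increments "0.0004 -0.0001 -0.0009 0; 0.0004 -0.0002 -0.0009 0; 0 0 0 0"

```text
t: 3.45
eef_pos: [0.5261, 0.3313, 0.2041]
tool_rot: [-0.0, 0.157, 0.988, 0.0]
contact_force: [-4.6, -0.4, 8.0]
gripper_width: -0.001
```

drive_tool --increments "0.0004 -0.0001 -0.0009 0; 0.0004 -0.0002 -0.0009 0; 0 0 0 0"

```text
t: 3.7
eef_pos: [0.5269, 0.3311, 0.2023]
tool_rot: [-0.0, 0.157, 0.988, 0.0]
contact_force: [-4.0, -0.5, 6.9]
gripper_width: -0.003
```

drive_tool --increments "0.0004 -0.0001 -0.0009 0; 0.0004 -0.0002 -0.0009 0; 0 0 0 0"

```text
t: 3.95
eef_pos: [0.5279, 0.3307, 0.2]
tool_rot: [0.0, 0.157, 0.988, 0.0]
contact_force: [-1.4, -0.2, 2.2]
gripper_width: -0.0
```

drive_tool --increments "0.0004 -0.0001 -0.0009 0; 0.0004 -0.0002 -0.0009 0; 0.0004 -0.0001 -0.0009 0; 0 0 0 0"

```text
t: 4.28
eef_pos: [0.5294, 0.3302, 0.1967]
tool_rot: [0.0, 0.157, 0.988, 0.0]
contact_force: [-0.3, 0.9, 2.6]
gripper_width: 0.003
```

drive_tool --increments "0.0004 -0.0001 -0.0009 0; 0.0004 -0.0002 -0.0009 0; 0.0004 -0.0001 -0.0009 0; 0 0 0 0"

```text
t: 4.62
eef_pos: [0.5304, 0.33, 0.1944]
tool_rot: [0.0, 0.157, 0.988, 0.0]
contact_force: [-1.5, 1.4, 4.9]
gripper_width: 0.0
```

drive_tool --increments "0.0004 -0.0001 -0.0009 0; 0.0004 -0.0002 -0.0009 0; 0.0004 -0.0001 -0.0009 0; 0 0 0 0"

```text
t: 4.95
eef_pos: [0.5313, 0.3298, 0.1926]
tool_rot: [-0.0, 0.157, 0.988, 0.001]
contact_force: [-3.5, 0.5, 9.8]
gripper_width: 0.004
```

drive_tool --increments "0.0004 -0.0001 -0.0009 0; 0.0004 -0.0002 -0.0009 0; 0.0004 -0.0001 -0.0009 0; 0 0 0 0"

```text
t: 5.28
eef_pos: [0.5328, 0.3292, 0.189]
tool_rot: [0.0, 0.157, 0.988, 0.0]
contact_force: [-0.8, 2.0, 3.4]
gripper_width: 0.0
```

drive_tool --increments "0.0004 -0.0001 -0.0009 0; 0.0004 -0.0002 -0.0009 0; 0.0004 -0.0001 -0.0009 0; 0 0 0 0"

```text
t: 5.62
eef_pos: [0.5341, 0.3283, 0.1858]
tool_rot: [0.0, 0.157, 0.988, -0.0]
contact_force: [-0.8, 1.1, 2.9]
gripper_width: 0.003
```

drive_tool --increments "0.0004 -0.0001 -0.0009 0; 0.0004 -0.0002 -0.0009 0; 0.0004 -0.0001 -0.0009 0; 0 0 0 0"

```text
t: 5.95
eef_pos: [0.5352, 0.328, 0.1833]
tool_rot: [-0.0, 0.157, 0.988, 0.0]
contact_force: [-1.1, 2.0, 2.9]
gripper_width: 0.002
```

drive_tool --increments "0.0004 -0.0001 -0.0009 0; 0.0004 -0.0002 -0.0009 0; 0 0 0 0"

```text
t: 6.2
eef_pos: [0.536, 0.3278, 0.1815]
tool_rot: [0.0, 0.157, 0.988, 0.0]
contact_force: [-1.4, 2.3, 3.2]
gripper_width: 0.0
```

drive_tool --increments "0.0004 -0.0001 -0.0009 0; 0.0004 -0.0002 -0.0009 0; 0 0 0 0"

```text
t: 6.45
eef_pos: [0.5368, 0.3275, 0.1797]
tool_rot: [0.0, 0.157, 0.988, 0.0]
contact_force: [-0.2, 2.9, 3.4]
gripper_width: 0.004
```

drive_tool --increments "0.0004 -0.0001 -0.0009 0; 0.0004 -0.0002 -0.0009 0; 0 0 0 0"

```text
t: 6.7
eef_pos: [0.5376, 0.3272, 0.1779]
tool_rot: [0.0, 0.157, 0.988, 0.0]
contact_force: [-0.6, 2.7, 3.4]
gripper_width: -0.005
```

drive_tool --increments "0.0004 -0.0001 -0.0009 0; 0.0004 -0.0001 -0.0009 0; 0 0 0 0"

```text
t: 6.95
eef_pos: [0.5384, 0.3269, 0.176]
tool_rot: [0.0, 0.157, 0.988, -0.0]
contact_force: [-1.5, 3.3, 4.5]
gripper_width: -0.0
```

drive_tool --increments "0.0004 -0.0001 -0.0009 0; 0.0004 -0.0001 -0.0009 0; 0 0 0 0"

```text
t: 7.2
eef_pos: [0.5392, 0.3267, 0.1742]
tool_rot: [0.0, 0.157, 0.988, -0.0]
contact_force: [-0.3, 3.5, 3.3]
gripper_width: -0.003
```

drive_tool --increments "0.0004 -0.0001 -0.0009 0; 0.0004 -0.0001 -0.0009 0; 0 0 0 0"

```text
t: 7.45
eef_pos: [0.54, 0.3264, 0.1724]
tool_rot: [-0.0, 0.157, 0.988, -0.0]
contact_force: [0.0, 2.7, 2.9]
gripper_width: -0.004
```

drive_tool --increments "0.0004 -0.0001 -0.0009 0; 0.0004 -0.0001 -0.0009 0; 0 0 0 0"

```text
t: 7.7
eef_pos: [0.5408, 0.3262, 0.1706]
tool_rot: [-0.0, 0.157, 0.988, -0.0]
contact_force: [-1.5, 2.5, 3.3]
gripper_width: 0.0
```

drive_tool --increments "0.0004 -0.0001 -0.0009 0; 0.0004 -0.0001 -0.0009 0; 0 0 0 0"

```text
t: 7.95
eef_pos: [0.5414, 0.3261, 0.1694]
tool_rot: [-0.0, 0.157, 0.988, 0.0]
contact_force: [-3.2, 1.5, 7.3]
gripper_width: 0.003
```

drive_tool --increments "0.0004 -0.0001 -0.0009 0; 0.0004 -0.0001 -0.0009 0; 0 0 0 0"

```text
t: 8.2
eef_pos: [0.5419, 0.326, 0.1682]
tool_rot: [-0.0, 0.157, 0.988, 0.0]
contact_force: [-4.6, 1.0, 10.8]
gripper_width: -0.001
```

drive_tool --increments "0.0004 -0.0001 -0.0009 0; 0 0 0 0; 0 0 0 0"

```text
t: 8.45
eef_pos: [0.5422, 0.326, 0.1677]
tool_rot: [-0.0, 0.157, 0.988, 0.0]
contact_force: [-5.9, 0.3, 14.5]
gripper_width: 0.0
```

drive_tool --increments "0 0 0 0; 0 0 0 0"

```text
t: 8.62
eef_pos: [0.5422, 0.3259, 0.1677]
tool_rot: [-0.0, 0.157, 0.988, 0.0]
contact_force: [-5.4, 1.0, 15.0]
gripper_width: -0.001
```

drive_tool --increments "-0.0004 0.0001 0.0009 0; -0.0016 0.0005 0.0036 0; -0.003 0.001 0.007 0; -0.004 0.0013 0.009 0; -0.004 0.001 0.02 0; 0 0 0.02 0; 0 0 0.02 0; 0 0 0 0"

```text
t: 9.28
eef_pos: [0.5313, 0.3302, 0.2514]
tool_rot: [0.002, 0.158, 0.988, 0.002]
contact_force: [-0.0, 0.4, 1.1]
gripper_width: -0.002
```

```bash
python3 pic.py p2 "((262,165),(218,195))"
```

```text
9.3833 [0.52991646 0.32936846 0.24762536] [-0.28441857 -0.54688322 -0.11581608]
```

View pics/p2.png

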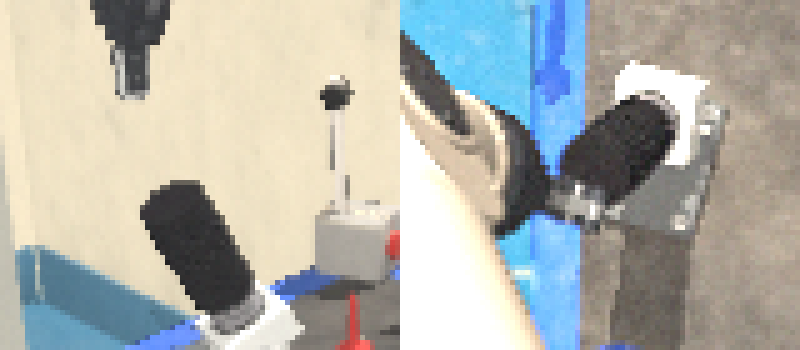

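drive_tool --increments "0.0055 -0.027 0 0.067; 0.0055 -0.027 0 0.067; 0.0055 -0.027 0 0.067; 0.0055 -0.027 0 0.067; 0.0055 -0.027 0 0.067; 0.0055 -0.027 0 0.067; 0.0055 -0.027 0 0.067; 0.0055 -0.027 0 0.067; 0.0055 -0.027 0 0.067; 0.0055 -0.027 0 0.067; 0.0055 -0.027 0 0.067; 0.0055 -0.026 0 0.067"

```text
t: 10.38
eef_pos: [0.5947, 0.0048, 0.2454]
tool_rot: [-0.002, -0.243, 0.97, 0.0]
contact_force: [0.4, -0.1, -0.4]
gripper_width: -0.001
```

drive_tool --increments "0 0 0 0; 0 0 0 0; 0 0 0 0"

```text
t: 10.63
eef_pos: [0.5949, 0.0071, 0.2457]
tool_rot: [-0.001, -0.241, 0.97, 0.0]
contact_force: [-0.1, 0.2, 0.4]
gripper_width: 0.001
```

```bash
python3 pic.py p3 "((330,180),(320,190))"
```

```text
10.7333 [0.59517582 0.00817203 0.24614634] [-0.06333623  0.43063815  0.14538031]
```

View pics/p3.png

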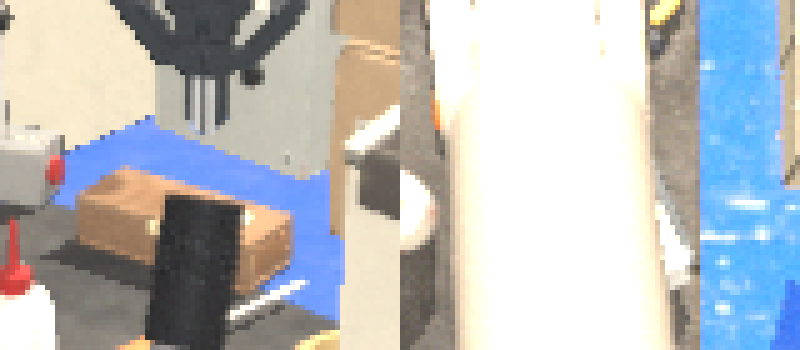

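drive_tool --increments "0 -0.0025 -0.007 0; 0 -0.0025 -0.007 0; 0 0 -0.006 0; -0.0015 -0.0008 -0.0036 0; -0.0015 -0.0008 -0.0036 0; -0.001 -0.0005 -0.0024 0; 0 0 0 0; 0 0 0 0"

```text
t: 11.4
eef_pos: [0.5917, -0.0004, 0.2172]
tool_rot: [-0.0, -0.242, 0.97, 0.0]
contact_force: [-0.5, 0.2, 1.0]
gripper_width: -0.002
```

drive_tool --increments "-0.0004 -0.0002 -0.0009 0; -0.0004 -0.0002 -0.0009 0; -0.0004 -0.0002 -0.0009 0; 0 0 0 0"

```text
t: 11.73
eef_pos: [0.5904, -0.001, 0.2144]
tool_rot: [-0.0, -0.242, 0.97, 0.0]
contact_force: [0.6, -0.2, 0.7]
gripper_width: 0.004
```

drive_tool --increments "-0.0004 -0.0002 -0.0009 0; -0.0004 -0.0002 -0.0009 0; -0.0004 -0.0002 -0.0009 0; 0 0 0 0"

```text
t: 12.07
eef_pos: [0.5891, -0.0017, 0.2116]
tool_rot: [-0.0, -0.242, 0.97, 0.0]
contact_force: [-0.4, -0.5, 1.0]
gripper_width: -0.004
```

drive_tool --increments "-0.0004 -0.0002 -0.0009 0; -0.0004 -0.0002 -0.0009 0; -0.0004 -0.0002 -0.0009 0; 0 0 0 0"

```text
t: 12.4
eef_pos: [0.5879, -0.0023, 0.2089]
tool_rot: [-0.0, -0.242, 0.97, 0.0]
contact_force: [-0.7, 0.1, 1.1]
gripper_width: 0.005
```

drive_tool --increments "-0.0004 -0.0002 -0.0009 0; -0.0004 -0.0002 -0.0009 0; 0 0 0 0"

```text
t: 12.65
eef_pos: [0.5877, -0.0025, 0.2077]
tool_rot: [0.0, -0.242, 0.97, 0.0]
contact_force: [-0.6, 0.6, 1.6]
gripper_width: -0.001
```

drive_tool --increments "-0.0004 -0.0002 -0.0009 0; -0.0004 -0.0002 -0.0009 0; 0 0 0 0"

```text
t: 12.9
eef_pos: [0.587, -0.0028, 0.2061]
tool_rot: [0.001, -0.242, 0.97, 0.0]
contact_force: [-0.3, 2.0, 4.5]
gripper_width: -0.001
```

drive_tool --increments "-0.0004 -0.0002 -0.0009 0; -0.0004 -0.0002 -0.0009 0; 0 0 0 0"

```text
t: 13.15
eef_pos: [0.5867, -0.0029, 0.2051]
tool_rot: [0.001, -0.242, 0.97, 0.0]
contact_force: [-0.4, 0.3, 9.8]
gripper_width: 0.002
```

drive_tool --increments "-0.0004 -0.0002 -0.0009 0; -0.0004 -0.0002 -0.0009 0; 0 0 0 0"

```text
t: 13.4
eef_pos: [0.5863, -0.0032, 0.2042]
tool_rot: [0.002, -0.242, 0.97, 0.0]
contact_force: [-1.5, 2.1, 13.6]
gripper_width: 0.001
```

drive_tool --increments "-0.0004 -0.0002 -0.0009 0; -0.0004 -0.0002 -0.0009 0; 0 0 0 0"

```text
t: 13.65
eef_pos: [0.5851, -0.0036, 0.2017]
tool_rot: [0.001, -0.242, 0.97, 0.0]
contact_force: [-0.9, 1.8, 7.1]
gripper_width: -0.004
```

drive_tool --increments "-0.0004 -0.0002 -0.0009 0; -0.0004 -0.0002 -0.0009 0; 0 0 0 0"

```text
t: 13.9
eef_pos: [0.5838, -0.0042, 0.1988]
tool_rot: [0.001, -0.242, 0.97, 0.0]
contact_force: [0.9, 1.5, 2.7]
gripper_width: -0.001
```

drive_tool --increments "-0.0004 -0.0002 -0.0009 0; -0.0004 -0.0002 -0.0009 0; 0 0 0 0"

```text
t: 14.15
eef_pos: [0.5828, -0.0046, 0.1965]
tool_rot: [0.0, -0.242, 0.97, 0.0]
contact_force: [1.2, 2.1, 3.1]
gripper_width: 0.001
```

drive_tool --increments "-0.0004 -0.0002 -0.0009 0; -0.0003 -0.0002 -0.0009 0; -0.0004 -0.0002 -0.0009 0; 0 0 0 0"

```text
t: 14.48
eef_pos: [0.582, -0.005, 0.1945]
tool_rot: [0.001, -0.242, 0.97, 0.0]
contact_force: [0.2, 3.2, 8.5]
gripper_width: 0.001
```

drive_tool --increments "-0.0004 -0.0002 -0.0009 0; -0.0004 -0.0002 -0.0009 0; 0 0 0 0"

```text
t: 14.73
eef_pos: [0.5817, -0.0052, 0.1936]
tool_rot: [0.001, -0.242, 0.97, 0.0]
contact_force: [-1.8, 4.0, 12.3]
gripper_width: -0.0
```

drive_tool --increments "-0.0004 -0.0002 -0.0009 0; -0.0003 -0.0002 -0.0009 0; 0 0 0 0"

```text
t: 14.98
eef_pos: [0.5805, -0.0057, 0.1911]
tool_rot: [0.001, -0.242, 0.97, 0.0]
contact_force: [0.3, 3.4, 6.0]
gripper_width: -0.001
```

drive_tool --increments "-0.0004 -0.0002 -0.0009 0; -0.0004 -0.0002 -0.0009 0; 0 0 0 0"

```text
t: 15.23
eef_pos: [0.5792, -0.0063, 0.1884]
tool_rot: [0.0, -0.242, 0.97, 0.0]
contact_force: [1.5, 3.3, 1.7]
gripper_width: -0.001
```

drive_tool --increments "-0.0004 -0.0002 -0.0009 0; -0.0003 -0.0002 -0.0009 0; 0 0 0 0"

```text
t: 15.48
eef_pos: [0.5783, -0.007, 0.1863]
tool_rot: [-0.0, -0.242, 0.97, 0.0]
contact_force: [0.7, 2.3, 1.5]
gripper_width: 0.001
```

drive_tool --increments "-0.0004 -0.0002 -0.0009 0; -0.0004 -0.0002 -0.0009 0; 0 0 0 0"

```text
t: 15.73
eef_pos: [0.5776, -0.0075, 0.1846]
tool_rot: [-0.0, -0.242, 0.97, 0.0]
contact_force: [1.2, 2.6, 3.5]
gripper_width: -0.001
```

Both clicks passed; feeling for the tool now (travel about 25 mm).

drive_tool --increments "-0.0004 -0.0002 -0.0009 0; -0.0003 -0.0002 -0.0009 0; 0 0 0 0"

```text
t: 15.98
eef_pos: [0.5768, -0.008, 0.1828]
tool_rot: [-0.0, -0.242, 0.97, 0.0]
contact_force: [0.8, 3.6, 2.8]
gripper_width: -0.002
```

drive_tool --increments "-0.0004 -0.0002 -0.0009 0; -0.0004 -0.0002 -0.0009 0; 0 0 0 0"

```text
t: 16.23
eef_pos: [0.576, -0.0085, 0.181]
tool_rot: [-0.0, -0.242, 0.97, -0.0]
contact_force: [1.9, 2.8, 3.7]
gripper_width: -0.0
```

drive_tool --increments "-0.0004 -0.0002 -0.0009 0; -0.0004 -0.0002 -0.0009 0; 0 0 0 0"

```text
t: 16.48
eef_pos: [0.5752, -0.0089, 0.1792]
tool_rot: [-0.0, -0.242, 0.97, -0.0]
contact_force: [1.4, 3.0, 2.6]
gripper_width: -0.0
```

drive_tool --increments "-0.0004 -0.0002 -0.0009 0; -0.0003 -0.0002 -0.0009 0; 0 0 0 0"

```text
t: 16.73
eef_pos: [0.5745, -0.0093, 0.1774]
tool_rot: [-0.0, -0.242, 0.97, 0.0]
contact_force: [0.8, 2.4, 3.8]
gripper_width: 0.0
```

drive_tool --increments "-0.0004 -0.0002 -0.0009 0; -0.0004 -0.0002 -0.0009 0; 0 0 0 0"

```text
t: 16.98
eef_pos: [0.574, -0.0096, 0.1762]
tool_rot: [0.0, -0.242, 0.97, 0.0]
contact_force: [0.3, 4.3, 6.3]
gripper_width: -0.002
```

drive_tool --increments "-0.0004 -0.0002 -0.0009 0; -0.0004 -0.0002 -0.0009 0; 0 0 0 0"

```text
t: 17.23
eef_pos: [0.5737, -0.0097, 0.1752]
tool_rot: [0.001, -0.242, 0.97, 0.0]
contact_force: [-1.2, 4.5, 11.4]
gripper_width: 0.002
```

drive_tool --increments "-0.0004 -0.0002 -0.0009 0; 0 0 0 0; 0 0 0 0"

```text
t: 17.48
eef_pos: [0.5735, -0.0098, 0.1747]
tool_rot: [0.001, -0.242, 0.97, 0.0]
contact_force: [-0.8, 3.7, 14.3]
gripper_width: -0.003
```

drive_tool --increments "-0.0004 -0.0002 -0.0008 0; 0 0 0 0; 0 0 0 0"

```text
t: 17.73
eef_pos: [0.5734, -0.0098, 0.1743]
tool_rot: [0.002, -0.242, 0.97, 0.0]
contact_force: [-3.3, 5.7, 16.1]
gripper_width: 0.002
```

drive_tool --increments "0 0 0 0"

```text
t: 17.82
eef_pos: [0.5734, -0.0099, 0.1743]
tool_rot: [0.001, -0.242, 0.97, 0.0]
contact_force: [-1.7, 4.9, 16.3]
gripper_width: 0.002
```

drive_tool --increments "0.0004 0.0002 0.0009 0; 0.0015 0.0008 0.0036 0; 0.003 0.0015 0.007 0; 0.004 0.002 0.009 0; 0.004 0.002 0.02 0; 0 0 0.02 0; 0 0 0.02 0; 0 0.03 0.01 0; 0 0.035 0.01 0; 0 0.035 0 0; 0 0.02 0 0; 0 0 0 0"

```text
t: 18.82
eef_pos: [0.5845, 0.1222, 0.273]
tool_rot: [0.0, -0.245, 0.969, 0.001]
contact_force: [-0.5, 0.1, -0.5]
gripper_width: -0.002
```

```bash
python3 pic.py p4 "((290,190),(265,195))"
```

```text
18.9167 [0.58499225 0.11622727 0.27270679] [ 0.9219577  -0.35579319  0.07166602]
```

View pics/p4_scene.png

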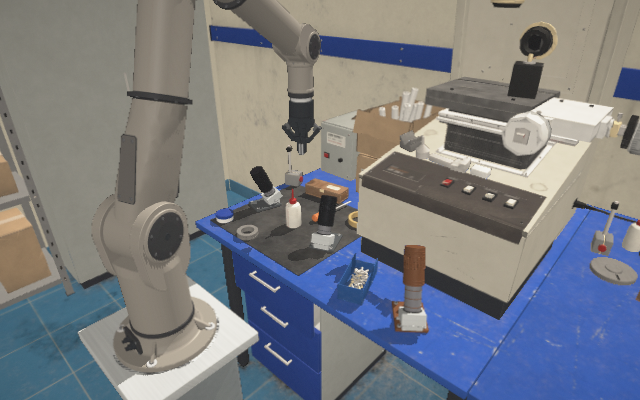

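View pics/p4_top.png

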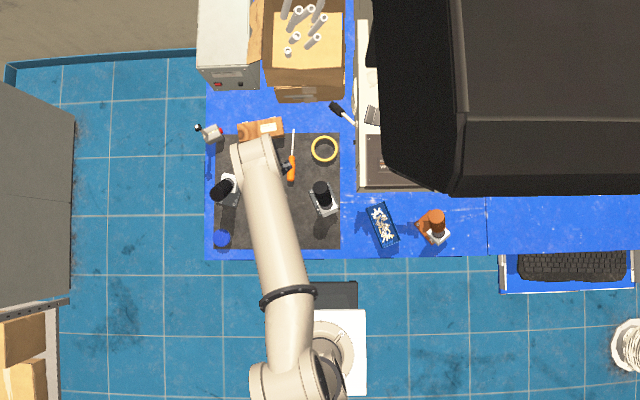

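```bash
python3 - <<'E'
from h import *
for n,t,d,L in (('a',[.5308,.3285,.1856],[-.405,.132,.905],.0438),('b',[.5805,-.0045,.1856],[.376,.199,.905],.0366)):
    p=np.array(t)-L*np.array(d);print(n,proj('scene',p),proj('top',p))
s0=cv2.imread('pics/scene0.png');s=cv2.imread('pics/p4_scene.png')
print(np.abs(s0.astype(int)-s)[195:230,284:303].mean(),np.abs(s0.astype(int)-s)[250:310,335:380].mean())
g=lambda x,y:cv2.resize(s[y:y+60,x:x+40],None,fx=10,fy=10,interpolation=cv2.INTER_NEAREST)
cv2.imwrite('pics/p5.png',np.clip(np.hstack([g(240,152),g(310,178)])*1.8,0,255).astype(np.uint8))
E
```

```text
a [255.98908838 169.72958633] [216.20262005 195.03044538]
b [329.72183846 195.48184222] [319.65229978 187.22315425]
4.318295739348371 3.3564197530864197
```

View pics/p5.png

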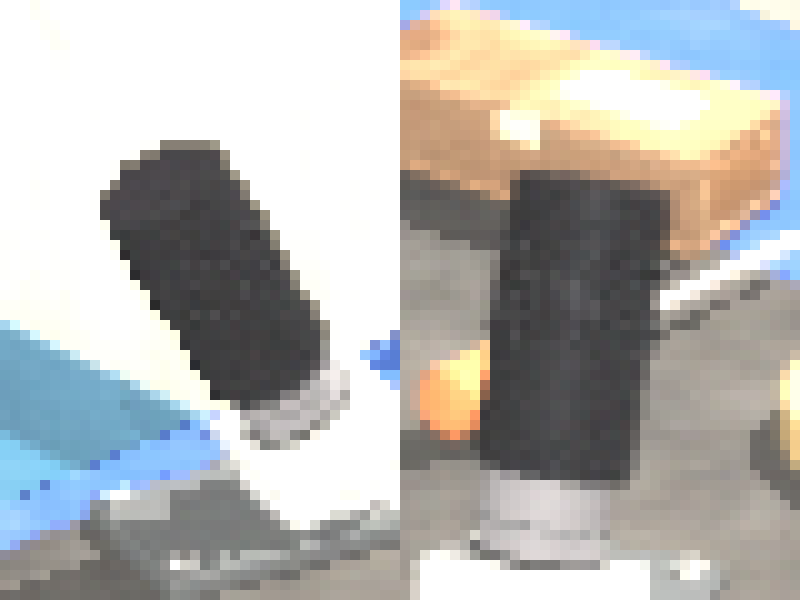

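The close-up shows cap A's top near (256, 170) and cap B's near (329, 196). Both are within about 1 px of where they were left, and the bottle and bin have not moved.

```bash
python3 -c "
from station import bot
print(bot.hand_in())"
```

```text
the job is handed in; nothing more can be done
None
```

I pushed both caps down along their leaning tubes, past both clicks, until each met the tool inside. I then let go and handed the job in at about 19 s of the 48 s allowed.

| | Cap A (left) | Cap B (right) |
|---|---|---|
| Total travel | about 44 mm | about 37 mm |
| Tool first felt at | about 41 mm | about 34 mm |
| Final push along the tube | about 16 N | about 15 N |

- **Force:** the highest reading on either cap was about 17 N. Force is only read at the end of each short move, so a brief peak in between would not have shown.
- **Tool angle:** the moves cannot tilt the tool, so I pushed with shut, upright fingertips travelling along the tube axis. This put some sideways load on cap B, about 5 N in y.
- **Last check:** the final pictures showed both caps within about 1 px of where I left them. The bottle and bin looked unmoved, and the gripper was clear of everything.
- **Not checked:** I could not measure the holding force after letting go. That it still bears with about 5 N is inferred from the final push being between 12 and 20 N.
- **Disagreement:** the two cameras disagreed by up to about 6 mm on the caps' positions. I relied more on the top view for cap B, and both caps were touched at the predicted height.

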